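# Arm the cassette reader and hold a test cassette flush on its tilted window

## Task

Take a reading with the cassette reader on the riser: drop the loose lot module into the reader's pocket, its low shoulder toward the lever, and swing the locking lever fully shut over that shoulder. Then pick up the test cassette that lies strips-down on the riser, keep it strips-down, tilt it to the slope of the reader's head and lay it squarely on the sprung platen so that it covers the whole platen, and press it in gently, flush, by about 3 mm. Finish while still holding it pressed there (the reader reads only as long as the platen is held in), with the head left at the tilt it was set to and the other things on the riser left where they stand.

Things in the scene. Friction and masses are not known exactly. Their poses are not given: they have to be found in the camera images.
- riser: fixed bench riser: grey laminate board 385 x 620 mm on four legs over the rows of pots. Its flat top is at z = 0.085 m and covers x 0.39 to 0.775, y -0.31 to 0.31; reader, module, cassette and bystanders stand on it. Origin: under the middle of the board, at table height.
- reader: cassette reader, fixed on the riser; base plate 152 x 242 mm. Origin on the riser top; its front (-x) looks to the robot, +y to the left. Left half: white tilting head (hinge along y at y +50, z +68 mm from the origin) between two low cheeks. Right half: grey socket deck, flat top 38 mm above the riser, x -59 to 55, y -132 to -48 mm, with the pocket and the steel lever.
- pocket (a point): centre of the floor of the pocket in the deck, axes those of the reader. The pocket is 54.4 mm along x and 28.4 mm along y, 10 mm deep (floor 28 mm above the riser; the deck top is 10 mm above this point), with a 1.5 mm chamfer round its mouth.
- lot_module: loose black block 52 (x) x 26 (y) mm, 45 g, upright on the riser. Origin: centre of its underside. Tall grip end x -26 to +10 mm, 24 mm high, fine ribs on its y sides; low shoulder x +10 to +26 mm, 15 mm high. Seated: axes as the reader's (shoulder to +x), origin at pocket, tall end 14 mm above the deck. Grip it at least 12 mm above its underside, or the fingertips meet the deck.
- lever (a joint): locking lever, rad: 0 = shut (stop), up to 1.62 open; starts at 1.25 to 1.55; stays where left (0.04 N m). Flat steel arm 12 mm wide, 6 to 12 mm above the deck, turning about the vertical at lever_pivot; at angle a it points along (sin a, -cos a) in the reader's x, y. At 0 it lies 1 mm above the shoulder of a seated module; one not fully down, or turned round, blocks it.
- lever_pivot (a point): point on the lever's vertical axis, at deck height; axes those of the reader. 19 mm to +x and 24 mm to +y of the pocket's centre.
- lever_knob (a point): middle of the upright black knob on the lever: a round post 12 mm in diameter, from 12 to 34 mm above the deck (this point is 23 mm above the deck), 46 mm from the lever's axis. It may be pinched from above or pushed from the side.
- head (a joint): tilt of the reader's head, rad: the angle between its face and the level; 0 = level, positive = the face leans to the reader's front (-x). Set somewhere from 0.25 to 0.50 and kept by a stiff friction hinge (5 N m) along the reader's y. Leave it as it is set.
- head_face (a point): centre of the face of the white head housing (112 mm up the slope x 84 mm across), 15 mm from the hinge axis; z = its outward normal, x = up the slope, y as the reader's.
- window (a point): centre of the top of the platen, moving with it: dark flat pad 70 mm (x, up the slope) x 30 mm (y, level) in the middle of the head; z = its outward normal (up and to the front). At rest it is 12 mm above the housing's face and 6 mm above the 76 x 36 mm collar round it, so fingers that hang up to 5 mm below the cassette on either side of the pad touch nothing.
- platen (a joint): how far the platen is pressed into the head along its normal, m: 0 = out, stop at 0.005. Sprung: 3 N to start it, 1 N more for each mm.
- cassette: test cassette: loose white plate 89 (x) x 47 (y) x 5 mm, 20 g, flat on the riser with its printed strip side DOWN. Origin: middle of its plain back, now its top, 5 mm above the riser; its z points DOWN, x along the length. Take it from above by the two long edges, across the 47 mm; on the platen its length runs up the slope, either way round.
- strip_face (a point): middle of the cassette's strip face (its lower face, on the riser at the start); axes those of the cassette, z pointing down, out of the face. This face goes on the platen.
- timer: bystander: square bench timer 62 x 62 x 20 mm, at the front middle of the riser; origin under its centre
- sample_pot: bystander: lidded sample pot, 61 mm in diameter, 56 mm tall, on the left of the riser; origin under its centre
- open_pot: bystander: clear open pot, 58 mm in diameter, 52 mm tall, on the right of the riser; origin under its centre
- marker: bystander: felt marker 132 mm long, 19 mm thick, lying on the left edge of the riser; origin under its centre
- pouch: bystander: flat foil pouch 88 x 54 x 7 mm, lying on the right edge of the riser; origin under its centre

How it is judged:
By the outcome, as a careful person would: the job done as asked, in the order asked, and still so for the second after the job is handed in, while the arm keeps its last pose, push and grip.
It also fails if it takes over 72 s, if anything falls off the work surface, if the arm or the gripper's body presses on something with over 40 N, if the wrist force passes 120 N, or if a joint passes its speed limit or range.

## Robot

A 7-joint arm with a two-finger parallel gripper is mounted at the origin on a cart in front of the work surface, level with it; the furniture and walls round the work are solid. World frame = base frame: x ahead of the robot, y to its left, z up, the work surface at z = 0. Lengths are in m, angles in rad, forces in N, time in s.
With the tool pointing down it reaches from about 0.4 to 0.85 m from the base axis. Payload 4.5 kg.
Tool frame: the origin (TCP) lies between the finger pads; the fingertips stand 19 mm ahead of it and the grasp point (between the pads) is the TCP; z points along the fingers, y is the line along which they close (so a half turn about z gives the same grasp; the last joint's range is limited). The gripper opens to 88 mm and grips with 3 to 60 N. Pads are 18 mm wide; open, the fingers measure 123 mm over their backs; the gripper's body (75 mm by 187 mm) begins 45 mm behind the grasp point.
Start: joints at [1.239, 0.689, -0.195, 1.565, 0.157, 0.902, -0.215], TCP at [0.224, -0.584, 0.258] pointing down, gripper open.
Joint ranges: [-3.01, 3.01], [-0.46, 2.08], [-1.47, 1.51], [0.13, 2.56], [-1, 4.14], [0.04, 2.09], [-2.66, 2.66]. Speed limits (rad/s): [2.57, 2.57, 3.14, 3.14, 3.14, 3.14, 3.14].

## Interface

Orientations are given as a 3x3 rotation matrix whose columns are the frame's x, y, z axes.
In Python, from rig import robot, imaging gives the robot as it stands.
- The arm moves only by the shell command python3 -m creep 'ROWS' [FORCE]. ROWS is JSON, a list of rows, each a list of 7 numbers: the shift along the world's x, y, z as a fraction of full scale, then the turn, a rotation vector about the world's x, y, z as a fraction of full scale, then the opening, from -1 (shut) to 1 (fully open). A call has exactly 8 rows; each row is the pose to reach, as a shift and turn from the pose commanded when the call began; what a row does not reach only later rows make up. Full scale, the value 1, is 40 cm for a shift and 60 degrees for a turn. A row lasts 1/10 s, in which the tool goes at most 50 mm and 8.59 degrees, less where a joint would pass 70% of its speed; a pose out of reach is approached as far as the arm can. A call with a number of a shift or a turn outside -1 to 1 is refused whole. A call with a gripper value outside its range is refused whole. The fingers move at their own pace and stop on an object; FORCE is the grip in N (left out, the last holds). Time passes only in rows, so rows that repeat a pose let the fingers close, or fill a call up. It gives the time, the measured TCP pose, the force, the opening and the grip force at its end, in the units of the state.
- robot.get_obs(): the state, without advancing time (a new reading comes with each control period).
- imaging.get_image(name): name is "side" or "top" or "wrist"; returns (picture, depth): 400x640x3 uint8, red, green, blue; 400x640 float32, m along the optical axis (not along the pixel's ray), 0 where there is no reading.
- imaging.camera_info(name): a dict with "intrinsics" (3x3 intrinsics, pixels), "eye" and "rotation" of the camera in the world; the wrist camera has in their place "hand_eye" (4x4, takes a point from camera to tool coordinates, whose origin is the TCP and whose axes are the flange's). Camera axes: x right, y down, z forward; pixel columns grow to the right and rows downward; lengths in m; the calibration is good to about 2 mm. A picture is of the moment at which its call begins: read the wrist's pose just before it. camera_info takes no time and is no camera call.
- robot.job_done(): hands the job in; it is judged then, once.
The state is a dict: "t": time; "joint_positions": joint angles; "qd": joint speeds; "joint_efforts": joint torques, N m; "eef_pos": TCP position; "orientation": TCP orientation; "ft_force": force on the tool from outside, world axes, zero at the start; "ft_torque": the same for the moment, N m; "opening": finger opening in m; "gripper_force": force on a finger pad.
Only numpy, scipy, OpenCV 4.12 (cv2) and the standard library are available. Lean on these libraries where they do the work, as an engineer would, in place of code of your own. Each camera call takes 0.05 s, during which the arm holds its last target. There are 200 camera calls.

## Working session

There is one attempt and no reset: what is moved stays moved. The work goes in short steps, Python scripts to look and compute and a shell command to move; the robot and the scene stay as the last step left them, time stands still between calls to the robot, and variables do not carry over. Pictures are saved under pics/ and viewed, at most 10 in all, crops included, and the job is handed in when it is done.

```bash
ls; mkdir -p pics
cat > h.py <<'E'
from rig import robot, imaging
import numpy as np, cv2
np.set_printoptions(precision=4,suppress=True)
def snap(name,fn):
    o=robot.get_obs(); im,d=imaging.get_image(name); ci=imaging.camera_info(name)
    K=np.array(ci['intrinsics'])
    if name=='wrist':
        H=np.array(ci['hand_eye']); R0=np.array(o['orientation']).reshape(3,3)
        R=R0@H[:3,:3]; e=np.array(o['eef_pos'])+R0@H[:3,3]
    else: R=np.array(ci['rotation']).reshape(3,3); e=np.array(ci['eye'])
    cv2.imwrite(f'pics/{fn}.png',im[:,:,::-1]); np.savez(f'pics/{fn}.npz',im=im,d=d,K=K,R=R,e=e)
class V:
    def __init__(s,fn): s.__dict__.update(np.load(f'pics/{fn}.npz'))
    def ray(s,u,v): return s.R@np.linalg.solve(s.K,[u,v,1.])
    def p(s,u,v): # depth
        return s.e+s.ray(u,v)*np.median([x for x in s.d[int(v)-1:int(v)+2,int(u)-1:int(u)+2].ravel() if x>0] or [0])
    def z(s,u,v,z): r=s.ray(u,v); return s.e+r*(z-s.e[2])/r[2]
    def cloud(s):
        h,w=s.d.shape; u,v=np.meshgrid(np.arange(w),np.arange(h))
        q=np.stack([u,v,np.ones_like(u)],-1)@np.linalg.inv(s.K).T*s.d[...,None]
        return q@s.R.T+s.e
def tri(v1,p1,v2,p2):
    a=v1.ray(*p1);b=v2.ray(*p2);t=np.linalg.lstsq(np.stack([a,-b],1),v2.e-v1.e,rcond=None)[0]
    A=v1.e+a*t[0];B=v2.e+b*t[1];return (A+B)/2,np.linalg.norm(A-B)
E
python3 - <<'E'
from h import *
o=robot.get_obs();print(o)
for n in('top','side'):
    snap(n,n+'0');v=V(n+'0');print(n,v.e,v.R,v.K)
ci=imaging.camera_info('wrist');print(ci)
a=cv2.imread('pics/top0.png')
cv2.imwrite('pics/a.png',a)
E
```

```text
pics
{'t': 0.0, 'joint_positions': array([ 1.2388,  0.69  , -0.1945,  1.5663,  0.1573,  0.9025, -0.2151]), 'qd': array([ 0.0006, -0.0004,  0.0005, -0.0007,  0.0001,  0.0003,  0.0013]), 'joint_efforts': array([ -0.0004, -52.7554,  -1.2667, -15.3429,  -0.0526,   0.0066,
         0.0002]), 'eef_pos': array([ 0.2233, -0.5831,  0.2569]), 'orientation': array([[ 0.9338,  0.3578, -0.0008],
       [ 0.3578, -0.9338,  0.0017],
       [-0.0001, -0.0018, -1.    ]]), 'ft_force': array([-0.3894, -0.0053, -0.1518]), 'ft_torque': array([ 0.0008, -0.007 ,  0.0106]), 'gripper_force': 0.0, 'opening': 0.08817377093965041}
top [0.4093 0.0034 1.1169] [[-0.0147 -0.9882  0.1527]
 [-0.9999  0.0144 -0.0033]
 [ 0.0011 -0.1527 -0.9883]] [[481.0168   0.     319.3778]
 [  0.     481.0168 192.0081]
 [  0.       0.       1.    ]]
side [ 0.5029 -1.0099  0.5964] [[ 0.9993  0.0073  0.0356]
 [-0.0293 -0.4168  0.9085]
 [ 0.0214 -0.909  -0.4163]] [[459.8713   0.     321.0832]
 [  0.     459.8713 199.8147]
 [  0.       0.       1.    ]]
{'intrinsics': array([[332.6973,   0.    , 323.7175],
       [  0.    , 332.6973, 201.5763],
       [  0.    ,   0.    ,   1.    ]]), 'hand_eye': array([[-0.0007, -0.9457, -0.3251,  0.0848],
       [ 1.    , -0.0008, -0.0001, -0.0004],
       [-0.0002, -0.3251,  0.9457, -0.1272],
       [ 0.    ,  0.    ,  0.    ,  1.    ]])}
```

View pics/top0.png

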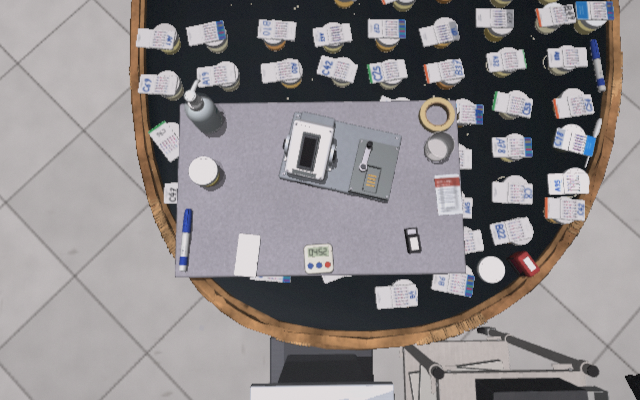

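View pics/side0.png

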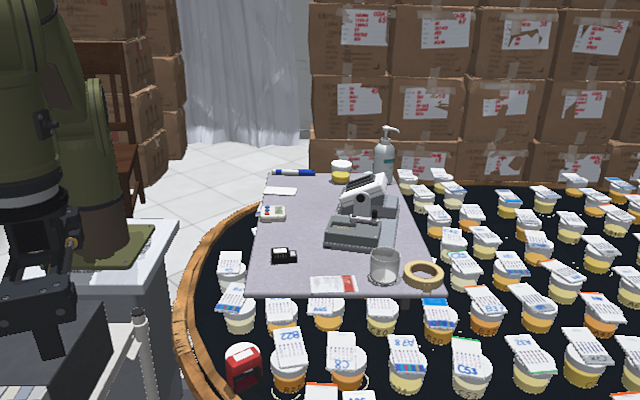

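The top view (up = +x, left = +y) shows the reader at about (340,155), its lever knob at (372,147), pocket at (371,178), the module at (413,240) and the cassette at (247,255). The side view agrees.

Run:
```python
from h import *
t=V('top0');s=V('side0')
for n,u,v in [('mod',413,240),('cass',247,255),('cassTL',239,234),('cassTR',260,236),('cassBL',234,273),('cassBR',256,276),('pocket',371,178),('knob',372,147),('head',308,153),('timer',318,258),('deckBR',387,200),('deckTR',402,143),('riser',300,230)]:
    print(n,t.p(u,v))
c=t.cloud()
# reader yaw: deck top points
m=(abs(c[...,2]-.123)<.004)&(c[...,0]>.45)
ys,xs=np.where(m);r=cv2.minAreaRect(c[m][:,:2].astype(np.float32));print(r,m.sum())
a=t.im[90:290,170:480,::-1]
cv2.imwrite('pics/top0c.png',cv2.resize(a[:, 100:260],None,fx=3.6,fy=2.9*1.0,interpolation=cv2.INTER_CUBIC))
```

```text
mod [ 0.4607 -0.1938  0.1103]
cass [0.4353 0.155  0.0907]
cassTL [0.4802 0.1732 0.086 ]
cassTR [0.4753 0.1283 0.0852]
cassBL [0.3981 0.1821 0.0902]
cassBR [0.3911 0.1365 0.0844]
pocket [ 0.5927 -0.1099  0.1138]
knob [ 0.658  -0.1131  0.1224]
head [0.634  0.0218 0.1767]
timer [0.4266 0.0049 0.1027]
deckBR [ 0.5455 -0.1424  0.1117]
deckTR [ 0.6755 -0.184   0.0848]
riser [0.4869 0.0426 0.0851]
((0.6437283158302307, -0.00964859127998352), (0.5425190329551697, 0.1702622026205063), 84.58153533935547) 1719
```

```bash
python3 -m creep '[[0.6,0.78,0.05,0,0,-0.35,1],[0.6,0.78,0.05,0,0,-0.35,1],[0.6,0.78,0.05,0,0,-0.35,1],[0.6,0.78,0.05,0,0,-0.35,1],[0.6,0.78,0.05,0,0,-0.35,1],[0.6,0.78,0.05,0,0,-0.35,1],[0.6,0.78,0.05,0,0,-0.35,1],[0.6,0.78,0.05,0,0,-0.35,1]]'
python3 -m creep '[[0.12,0.2,0,0,0,0,1],[0.12,0.2,0,0,0,0,1],[0.12,0.2,0,0,0,0,1],[0.12,0.2,0,0,0,0,1],[0.12,0.2,0,0,0,0,1],[0.12,0.2,0,0,0,0,1],[0.12,0.2,0,0,0,0,1],[0.12,0.2,0,0,0,0,1]]'
python3 - <<'E'
from h import *
snap('wrist','w1');snap('side','s1')
E
```

```text
t: 0.9
eef_pos: [0.4648, -0.269, 0.2777]
orientation: [[1.0, 0.001, -0.0], [0.001, -1.0, 0.001], [-0.0, -0.001, -1.0]]
ft_force: [1.3, -0.2, -0.2]
opening: 0.0885
gripper_force: 0.0
t: 1.7
eef_pos: [0.5111, -0.1926, 0.2778]
orientation: [[1.0, -0.003, -0.0], [-0.003, -1.0, -0.0], [-0.0, 0.0, -1.0]]
ft_force: [0.3, 0.1, -0.8]
opening: 0.0884
gripper_force: 0.0
```

View pics/w1.png

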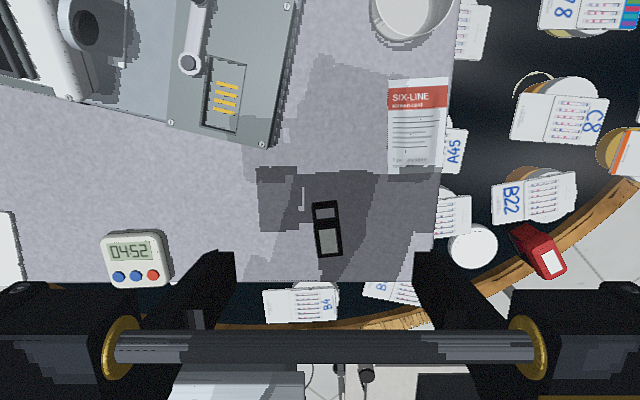

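The wrist view shows the module upright at (327,228), its shoulder end up-image (+x), the pocket at (220,105) and the lever pivot at (189,62). The lever runs up out of frame, so I need a second view centred on the reader.

```bash
python3 -m creep '[[0.2,0.36,0.05,0,0,0,1],[0.2,0.36,0.05,0,0,0,1],[0.2,0.36,0.05,0,0,0,1],[0.2,0.36,0.05,0,0,0,1],[0.2,0.36,0.05,0,0,0,1],[0.2,0.36,0.05,0,0,0,1],[0.2,0.36,0.05,0,0,0,1],[0.2,0.36,0.05,0,0,0,1]]'
python3 - <<'E'
from h import *
snap('wrist','w2')
E
```

```text
t: 2.6
eef_pos: [0.5907, -0.0502, 0.2976]
orientation: [[1.0, -0.004, -0.001], [-0.004, -1.0, -0.001], [-0.001, 0.001, -1.0]]
ft_force: [0.3, -1.6, 0.1]
opening: 0.0881
gripper_force: 0.0
```

View pics/w2.png

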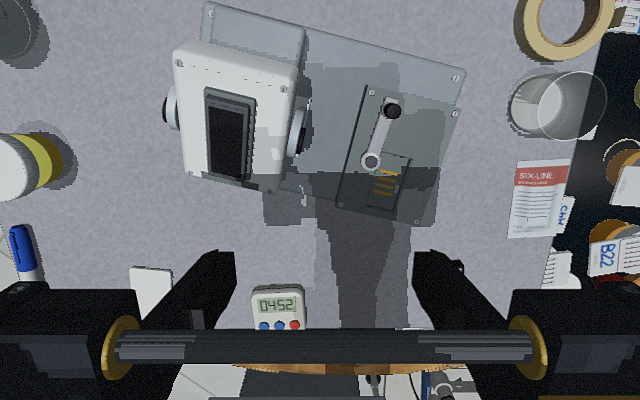

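The reader is fully in frame: pocket (387,180), pivot (370,161), knob (391,111), platen (230,135). Next, depth checks and an enlarged crop.

Run:
```python
from h import *
w=V('w2');c=w.cloud();z=c[...,2]
def rect(m,n):
    m=m.astype(np.uint8);k,l,st,_=cv2.connectedComponentsWithStats(m);i=1+st[1:,4].argmax();q=c[l==i][:,:2].astype(np.float32)
    print(n,cv2.minAreaRect(q),len(q),np.median(z[l==i]))
roi=np.zeros(z.shape,bool);roi[0:240,165:480]=1
rect(roi&(abs(z-.123)<.004),'deck')
for u,v in[(230,135),(190,60),(190,160),(275,60),(391,111),(370,161),(381,135),(410,195),(387,180),(440,90),(300,220)]: print(u,v,w.p(u,v))
# head plane
P=c[90:165,215:243].reshape(-1,3);P=P[P[:,2]>.1];m=P.mean(0);n=np.linalg.svd(P-m)[2][2];print('platen n',n*np.sign(n[2]),m,np.std((P-m)@n))
P=np.concatenate([c[60:165,184:200].reshape(-1,3),c[60:130,268:282].reshape(-1,3)]);P=P[P[:,2]>.1];m=P.mean(0);n=np.linalg.svd(P-m)[2][2];print('face n',n*np.sign(n[2]),m,np.std((P-m)@n))
cv2.imwrite('pics/w2c.png',cv2.resize(w.im[0:235,160:480,::-1],None,fx=2.5,fy=2.5,interpolation=cv2.INTER_CUBIC))
w=V('w1')
A=cv2.resize(w.im[195:265,290:365,::-1],None,fx=6,fy=6,interpolation=cv2.INTER_CUBIC)
t=V('top0');B=cv2.resize(t.im[215:285,380:440,::-1],None,fx=5,fy=5,interpolation=cv2.INTER_CUBIC)
A=np.clip(A.astype(float)*1.8+20,0,255).astype(np.uint8)
o=np.zeros((420,750,3),np.uint8);o[:,:450]=A;o[:350,450:750]=B;cv2.imwrite('pics/modc.png',o)
```

```text
deck ((0.6113491058349609, -0.11561278998851776), (0.08557836711406708, 0.11519622802734375), 76.16332244873047) 8730 0.12319662445272159
230 135 [0.643  0.0174 0.182 ]
190 60 [0.6925 0.0368 0.189 ]
190 160 [0.6184 0.0613 0.1511]
275 60 [ 0.6935 -0.0162  0.1704]
391 111 [ 0.6574 -0.1027  0.1572]
370 161 [ 0.6142 -0.0905  0.1392]
381 135 [ 0.636  -0.0996  0.1354]
410 195 [ 0.5776 -0.1322  0.1232]
387 180 [ 0.5898 -0.1115  0.113 ]
440 90 [ 0.6722 -0.1578  0.1014]
300 220 [ 0.5369 -0.0238  0.0848]
platen n [0.0779 0.9473 0.3109] [0.6481 0.0175 0.1838] 0.005493373988539338
face n [-0.5761  0.0472  0.816 ] [0.6618 0.0236 0.1761] 0.012123555015033007
```

View pics/w2c.png

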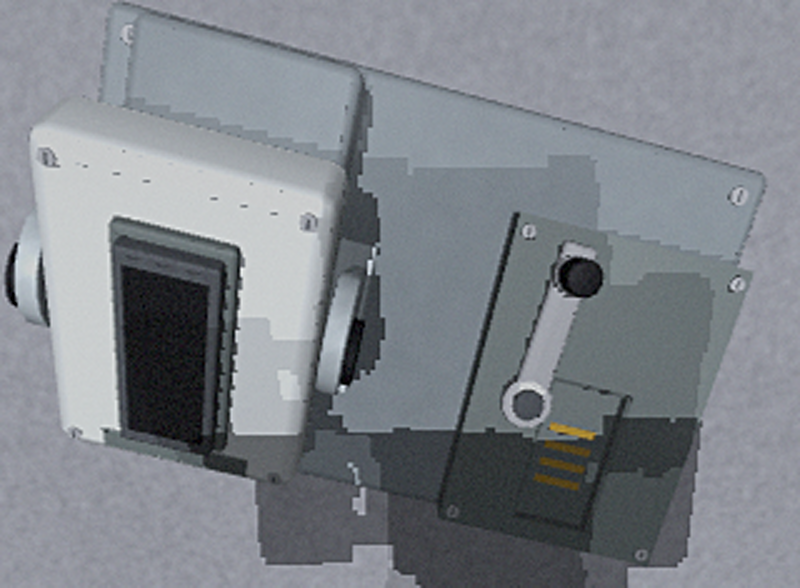

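View pics/modc.png

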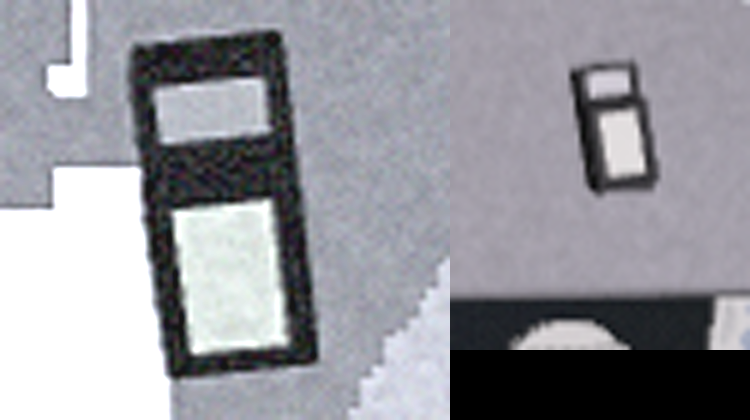

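The crops show: deck corners at crop px (516,212), (752,272), (440,512), pocket mouth corners (631,397), (582,528), (516,514), pivot (527,402), knob (581,277). The module's shoulder (small label) points to +x and its tall end to the robot.

Run:
```python
from h import *
from scipy.optimize import least_squares
w=V('w2');c=w.cloud();z=c[...,2]
f=lambda x,y:(160+x/2.5,y/2.5)
obs=[((516,212),(-.059+.114,-.048),.123),((752,272),(.055,-.132),.123),((440,512),(-.059,-.048),.123)]
W=[w.z(*f(*a),zz)[:2] for a,b,zz in obs]
R2=lambda p:np.array([[np.cos(p),-np.sin(p)],[np.sin(p),np.cos(p)]])
s=least_squares(lambda q:np.concatenate([R2(q[2])@b+q[:2]-wp for (a,b,_),wp in zip(obs,W)]),[.63,-.02,-.24])
print('reader',s.x,np.degrees(s.x[2]),s.fun*1e3)
q=s.x;tor=lambda p:R2(q[2]).T@(np.array(p)[:2]-q[:2])
for n,a,zz in[('pTR',(631,397),.123),('pBR',(582,528),.123),('pBL',(516,514),.123),('pTL',(555,378),.123),('pivot',(527,402),.137),('knob top',(581,275),.157)]:
    P=w.z(*f(*a),zz);print(n,P,tor(P)*1e3,w.p(*f(*a)))
# deck via cloud edges
# triangulate pivot & pocket corner from w1: pivot (189,62)
v1=V('w1');print('tri pivot',tri(v1,(189,62),w,f(527,402)))
print('mod');C=v1.cloud();roi=np.zeros(z.shape,bool);roi[190:270,295:360]=1
for lo,hi in((.094,.106),(.105,.113)):
    m=roi&(C[...,2]>lo)&(C[...,2]<hi);print(cv2.minAreaRect(C[m][:,:2].astype(np.float32)),m.sum(),np.median(C[m][:,2]))
g=lambda x,y:(290+x/6,195+y/6)
for a,zz in(((132,48),.085),((283,32),.085),((318,360),.109),((172,378),.109)):print(v1.z(*g(*a),zz))
# head planes
rng=np.random.default_rng(0)
def ransac(P):
    P=P[(P[:,2]>.11)];best=0
    for _ in range(400):
        a,b,d=P[rng.choice(len(P),3,False)];n=np.cross(b-a,d-a);n/=np.linalg.norm(n)+1e-12
        i=abs((P-a)@n)<.0012
        if i.sum()>best:best=i.sum();I=i
    P2=P[I];m=P2.mean(0);n=np.linalg.svd(P2-m)[2][2];n*=np.sign(n[2]);return n,m,I.mean(),len(P)
F=np.concatenate([c[75:162,186:199].reshape(-1,3),c[92:165,266:278].reshape(-1,3)])
n,m,r,k=ransac(F);print('face',n,m,r,k,'tilt',np.arccos(n[2]),'az',np.degrees(np.arctan2(n[1],-n[0])))
P=c[110:172,212:242].reshape(-1,3);n2,m2,r,k=ransac(P);print('pad',n2,m2,r,k,'tilt',np.arccos(n2[2]))
print('pad height over face',np.median((P-m)@n))
```

```text
reader [ 0.6356 -0.0286 -0.2417] -13.846483616417993 [ 0.5574 -1.2927  0.7068  0.5625 -1.2642  0.7302]
pTR [ 0.6125 -0.1317  0.123 ] [   2.3103 -105.633 ] [ 0.6126 -0.1317  0.1232]
pBR [ 0.5612 -0.1169  0.123 ] [ -51.1042 -103.561 ] [ 0.5597 -0.1178  0.119 ]
pBL [ 0.5671 -0.0911  0.123 ] [-51.5407 -77.0889] [ 0.5662 -0.0915  0.1204]
pTL [ 0.6197 -0.1034  0.123 ] [  2.4994 -76.4285] [ 0.6195 -0.1036  0.122 ]
pivot [ 0.6139 -0.0915  0.137 ] [ -6.0083 -66.2996] [ 0.6144 -0.0912  0.1392]
knob top [ 0.6582 -0.1038  0.157 ] [ 39.933  -67.6126] [ 0.6582 -0.1038  0.1569]
tri pivot (array([ 0.6138, -0.0918,  0.1357]), np.float64(0.0003534013225212009))
mod
((0.4660749137401581, -0.19467665255069733), (0.043949201703071594, 0.02662060223519802), 6.835018157958984) 523 0.10034981264861209
((0.45391467213630676, -0.19603994488716125), (0.036111269146203995, 0.026591474190354347), 6.602937698364258) 919 0.10926160471060181
[ 0.4843 -0.1803  0.085 ]
[ 0.4871 -0.2059  0.085 ]
[ 0.4377 -0.2113  0.109 ]
[ 0.4344 -0.187   0.109 ]
face [-0.4347  0.1076  0.8941] [0.6497 0.0222 0.171 ] 0.9561534628799203 2007 tilt 0.46430594194359426 az 13.900726416798099
pad [-0.4349  0.1089  0.8939] [0.6378 0.0212 0.179 ] 0.9715053763440861 1860 tilt 0.4649055681762211
pad height over face 0.012244050675664706
```

Cross-checks agree: reader yaw −13.85°, deck 115×86 mm at z 0.1232, pad 12.2 mm above the face, tilt 0.4645 rad. The pocket is at about (0.590, −0.1106). The module's yaw is +6.7° and its tall end's centre is (0.4539, −0.1960). Now to grasp the module.

```bash
python3 -m creep '[[-0.342,-0.364,-0.1,0,0,0.115,1],[-0.342,-0.364,-0.244,0,0,0.115,1],[-0.342,-0.364,-0.244,0,0,0.115,1],[-0.342,-0.364,-0.244,0,0,0.115,1],[-0.342,-0.364,-0.244,0,0,0.115,1],[-0.342,-0.364,-0.244,0,0,0.115,0.5],[-0.342,-0.364,-0.244,0,0,0.115,0.5],[-0.342,-0.364,-0.244,0,0,0.115,0.5]]'
```

```text
t: 3.45
eef_pos: [0.4566, -0.1924, 0.2009]
orientation: [[0.993, 0.121, 0.003], [0.121, -0.993, 0.0], [0.003, 0.0, -1.0]]
ft_force: [0.5, -0.4, 0.5]
opening: 0.0671
gripper_force: 0.0
```

```bash
python3 -m creep '[[0,0,0,0,0,0,0.5],[0,0,0,0,0,0,0.5],[0,0,-0.05,0,0,0,0.5],[0,0,-0.1,0,0,0,0.5],[0,0,-0.1,0,0,0,0.5],[0,0,-0.1,0,0,0,0.5],[0,0,-0.1,0,0,0,0.5],[0,0,-0.1,0,0,0,0.5]]'; python3 -c "
from h import *
for i in range(1):
  o=robot.get_obs();print(o['eef_pos'],o['orientation'],o['qd'])
snap('wrist','w3')"
```

```text
t: 4.25
eef_pos: [0.4554, -0.1934, 0.161]
orientation: [[0.993, 0.12, 0.002], [0.12, -0.993, -0.001], [0.002, 0.001, -1.0]]
ft_force: [-0.2, 0.1, -0.3]
opening: 0.0658
gripper_force: 0.0
[ 0.4554 -0.1934  0.161 ] [[ 0.9928  0.1196  0.0017]
 [ 0.1196 -0.9928 -0.0006]
 [ 0.0016  0.0008 -1.    ]] [ 0.0015  0.0026 -0.0003  0.0045  0.002  -0.0039  0.0009]
```

Run:
```python
from h import *
v=V('w3');C=v.cloud();Z=C[...,2]
m=(Z>.1065)&(Z<.112)&(abs(C[...,0]-.455)<.04)&(abs(C[...,1]+.195)<.03)
k,l,st,_=cv2.connectedComponentsWithStats(m.astype(np.uint8));i=1+st[1:,4].argmax()
print(st[i],cv2.minAreaRect(C[l==i][:,:2].astype(np.float32)),np.median(Z[l==i]))
```

```text
[ 306  212   46   56 2418] ((0.45395326614379883, -0.19615493714809418), (0.03619415685534477, 0.02665390446782112), 7.10836124420166) 0.10923917395503967
```

```bash
python3 -m creep '[[-0.0035,-0.007,-0.04,0,0,0,0.5],[-0.0035,-0.007,-0.08,0,0,0,0.5],[-0.0035,-0.007,-0.111,0,0,0,0.5],[-0.0035,-0.007,-0.111,0,0,0,0.5],[-0.0035,-0.007,-0.111,0,0,0,-1],[-0.0035,-0.007,-0.111,0,0,0,-1],[-0.0035,-0.007,-0.111,0,0,0,-1],[-0.0035,-0.007,-0.111,0,0,0,-1]]' 20
```

```text
t: 5.1
eef_pos: [0.4537, -0.1962, 0.1163]
orientation: [[0.993, 0.119, 0.001], [0.119, -0.993, -0.0], [0.001, 0.0, -1.0]]
ft_force: [0.2, -0.4, 0.3]
opening: 0.0368
gripper_force: 0.0
```

```bash
python3 -m creep '[[0,0,0,0,0,0,-1],[0,0,0,0,0,0,-1],[0,0,0,0,0,0,-1],[0,0,0,0,0,0,-1],[0,0,0.03,0,0,0,-1],[0,0,0.08,0,0,0,-1],[0,0,0.15,0,0,0,-1],[0,0,0.15,0,0,0,-1]]' 20; python3 -m creep '[[0.08,0.05,0,0,0,-0.08,-1],[0.16,0.11,0,0,0,-0.17,-1],[0.24,0.165,0,0,0,-0.26,-1],[0.321,0.219,0,0,0,-0.345,-1],[0.321,0.219,0,0,0,-0.345,-1],[0.321,0.219,0,0,0,-0.345,-1],[0.321,0.219,0,0,0,-0.345,-1],[0.321,0.219,0,0,0,-0.345,-1]]' 20; python3 -c "
from h import *
o=robot.get_obs();print(o['eef_pos'],o['orientation'],o['opening'])
R=o['orientation'];print(np.degrees(np.arctan2(R[1,0],R[0,0])))
snap('wrist','w4');snap('side','s4')"
```

```text
t: 5.9
eef_pos: [0.455, -0.1967, 0.1788]
orientation: [[0.993, 0.119, 0.006], [0.119, -0.993, -0.002], [0.005, 0.003, -1.0]]
ft_force: [0.9, -0.4, -0.8]
opening: 0.0258
gripper_force: 20.0
t: 6.7
eef_pos: [0.5804, -0.1099, 0.1756]
orientation: [[0.97, -0.241, -0.002], [-0.241, -0.97, -0.001], [-0.001, 0.001, -1.0]]
ft_force: [-0.3, -0.4, 0.7]
opening: 0.026
gripper_force: 20.0
[ 0.5804 -0.1099  0.1756] [[ 0.9705 -0.2411 -0.0016]
 [-0.2411 -0.9705 -0.0007]
 [-0.0014  0.001  -1.    ]] 0.025976901982796445
-13.952631920862368
```

Run:
```python
from h import *
v=V('w4');s=V('s4')
A=cv2.resize(v.im[60:300,200:460,::-1],(520,480),interpolation=cv2.INTER_CUBIC)
B=cv2.resize(s.im[150:290,310:410,::-1],(280,392),interpolation=cv2.INTER_CUBIC)
o=np.zeros((480,800,3),np.uint8);o[:,:520]=A;o[:392,520:]=B;o=np.clip(o*1.5,0,255).astype(np.uint8);cv2.imwrite('pics/w4c.png',o)
```

```text
(no output)
```

View pics/w4c.png

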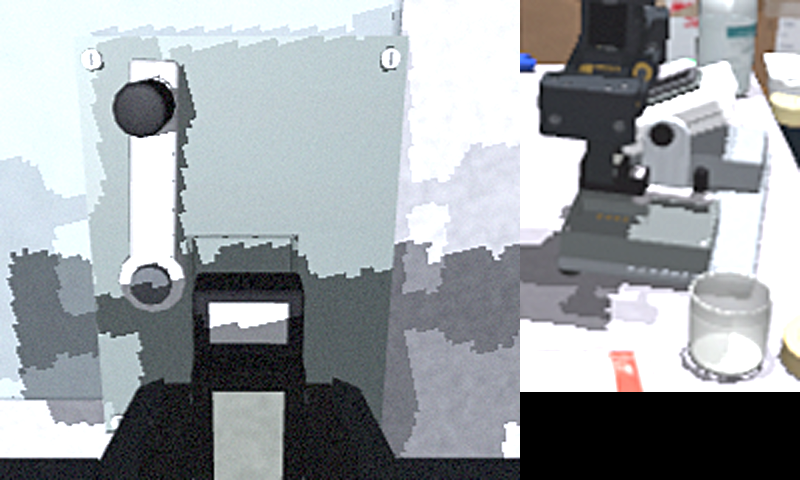

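The knob is at crop (143,108) and the pivot at (152,284). The pocket's far mouth edge runs (192,237)–(298,237). The held module hangs just short of it, its lower +x edge at y≈272, x 194–304. The side crop shows the module level.

Run:
```python
from h import *
v=V('w4');f=lambda x,y:(200+x/2,60+y/2)
R=np.array([[.9709,.2393],[-.2393,.9709]]);q=np.array([.6356,-.0286]);tor=lambda P:R.T@(P[:2]-q)*1e3
zb=.1756-.0313
for n,a,z in[('pTL',(192,237),.123),('pTR',(298,237),.123),('pivot',(152,284),.1365),('knob',(143,108),.157),('screwL',(92,59),.123),('mL',(194,272),zb),('mR',(304,272),zb),('label TL',(208,302),zb+.015),('label BR',(289,344),zb+.015)]:
    P=v.z(*f(*a),z);print(n,P,tor(P),v.p(*f(*a))[2])
C=v.cloud();Z=C[...,2];m=(abs(Z-.123)<.003);m[:, :220]=0;m[:,410:]=0;m[:70]=0
print(cv2.minAreaRect(C[m][:,:2].astype(np.float32)))
# shoulder top plane
m=(abs(Z-zb-.015)<.004)&(abs(C[...,0]-.60)<.03)&(abs(C[...,1]+.112)<.025)
print(cv2.minAreaRect(C[m][:,:2].astype(np.float32)),np.median(Z[m]),m.sum())
```

```text
pTL [ 0.6195 -0.1035  0.123 ] [  2.258  -76.5799] 0.12264163058881594
pTR [ 0.6123 -0.1322  0.123 ] [   2.169 -106.154] 0.1235543174448317
pivot [ 0.6129 -0.0918  0.1365] [ -6.91   -66.7791] 0.13916852752738215
knob [ 0.6574 -0.106   0.157 ] [ 39.7272 -69.9203] 0.15697547355325825
screwL [ 0.671  -0.0913  0.123 ] [ 49.3808 -52.3998] 0.12490393035121769
mL [ 0.6157 -0.1047  0.1443] [ -1.0649 -78.627 ] 0.11423894213204047
mR [ 0.6091 -0.1314  0.1443] [  -1.1501 -106.1682] 0.12282198584311821
label TL [ 0.6124 -0.1083  0.1593] [ -3.4454 -82.8973] 0.1603775820958615
label BR [ 0.5976 -0.124   0.1593] [ -14.0686 -101.7333] 0.1595977122629552
((0.6113428473472595, -0.1155804693698883), (0.08547390252351761, 0.11514875292778015), 76.0307846069336)
((0.6011070609092712, -0.11466722935438156), (0.051244862377643585, 0.02663828805088997), 76.08859252929688) 0.1597506968767181 2425
```

```bash
python3 -m creep '[[0.004,0.003,-0.02,0,0,0,-1],[0.004,0.003,-0.0465,0,0,0,-1],[0.004,0.003,-0.0465,0,0,0,-1],[0.004,0.003,-0.0465,0,0,0,-1],[0.004,0.003,-0.0465,0,0,0,-1],[0.004,0.003,-0.0465,0,0,0,-1],[0.004,0.003,-0.0465,0,0,0,-1],[0.004,0.003,-0.0465,0,0,0,-1]]' 20;python3 -c "
from h import *
o=robot.get_obs();print(o['eef_pos'],o['qd'])"
```

```text
t: 7.6
eef_pos: [0.5835, -0.1072, 0.1573]
orientation: [[0.971, -0.239, 0.0], [-0.239, -0.971, -0.0], [0.0, 0.0, -1.0]]
ft_force: [0.1, -0.2, -1.4]
opening: 0.0256
gripper_force: 20.0
[ 0.5835 -0.1072  0.1573] [-0.0005  0.0009  0.0009  0.0008  0.0022  0.0007  0.0023]
```

```bash
python3 -m creep '[[-0.004,-0.004,0,0,0,0,-1],[-0.004,-0.004,0,0,0,0,-1],[-0.004,-0.004,0,0,0,0,-1],[-0.004,-0.004,-0.005,0,0,0,-1],[-0.004,-0.004,-0.01,0,0,0,-1],[-0.004,-0.004,-0.015,0,0,0,-1],[-0.004,-0.004,-0.015,0,0,0,-1],[-0.004,-0.004,-0.015,0,0,0,-1]]' 20;python3 -c "
from h import *
o=robot.get_obs();print(o['eef_pos'],o['ft_force'],o['ft_torque'])"
```

```text
t: 8.4
eef_pos: [0.5818, -0.1088, 0.151]
orientation: [[0.971, -0.239, -0.0], [-0.239, -0.971, -0.0], [-0.0, 0.0, -1.0]]
ft_force: [-0.4, -0.2, -0.9]
opening: 0.0261
gripper_force: 20.0
[ 0.5818 -0.1088  0.151 ] [-0.3934 -0.1963 -0.922 ] [ 0.0496 -0.0161 -0.0123]
```

Already 3 mm inside the mouth with no contact force; continuing down.

```bash
python3 -m creep '[[0,0,-0.004,0,0,0,-1],[0,0,-0.008,0,0,0,-1],[0,0,-0.012,0,0,0,-1],[0,0,-0.016,0,0,0,-1],[0,0,-0.018,0,0,0,-1],[0,0,-0.018,0,0,0,-1],[0,0,-0.018,0,0,0,-1],[0,0,-0.018,0,0,0,-1]]' 20
```

```text
t: 9.2
eef_pos: [0.5817, -0.1088, 0.1441]
orientation: [[0.971, -0.239, -0.0], [-0.239, -0.971, -0.0], [-0.0, 0.0, -1.0]]
ft_force: [-1.4, -0.1, 2.7]
opening: 0.026
gripper_force: 20.0
```

```bash
python3 -m creep '[[0,0,-0.003,0,0,0,-1],[0,0,-0.003,0,0,0,-1],[0,0,-0.003,0,0,0,0.1],[0,0,-0.003,0,0,0,0.1],[0,0,-0.003,0,0,0,0.1],[0,0,0,0,0,0,0.1],[0,0,0.05,0,0,0,0.1],[0,0,0.12,0,0,0,0.1]]' 20; python3 -m creep '[[0,0,0,0,0,0,-1],[0,0,0,0,0,0,-1],[0,0,0,0,0,0,-1],[0,0,0,0,0,0,-1],[0,0,0,0,0,0,-1],[0,0,0,0,0,0,-1],[0,0,0,0,0,0,-1],[0,0,0,0,0,0,-1]]' 20
python3 - <<'E'
from h import *
snap('wrist','w5');v=V('w5');C=v.cloud();Z=C[...,2]
R=np.array([[.9709,.2393],[-.2393,.9709]]);q=np.array([.6356,-.0286])
L=np.stack([(C[...,:2]-q)@R],-1)[...,0]*1e3
for lo,hi,nm in((.124,.131,'shoulder'),(.134,.141,'tall')):
    m=(Z>lo)&(Z<hi)&(abs(L[...,0]+22)<32)&(abs(L[...,1]+90)<14)
    print(nm,m.sum(),np.median(Z[m]) if m.sum() else 0,L[m].min(0) if m.sum() else 0,L[m].max(0) if m.sum() else 0)
print(robot.get_obs()['eef_pos'])
E
```

```text
t: 10.0
eef_pos: [0.5807, -0.1086, 0.191]
orientation: [[0.971, -0.239, -0.004], [-0.239, -0.971, 0.001], [-0.004, 0.0, -1.0]]
ft_force: [-0.2, -1.0, 1.2]
opening: 0.0482
gripper_force: 0.0
t: 10.8
eef_pos: [0.5818, -0.1089, 0.1919]
orientation: [[0.971, -0.239, -0.0], [-0.239, -0.971, -0.0], [-0.0, 0.0, -1.0]]
ft_force: [-0.7, 0.7, -0.1]
opening: 0.0006
gripper_force: 0.0
shoulder 1295 0.12823898581975357 [ -42.6598 -103.4958] [  9.9983 -76.3467]
tall 1887 0.13725815503589506 [ -43.7176 -103.8686] [-14.8591 -76.9756]
[ 0.5818 -0.1089  0.1919]
```

The module is seated (shoulder top 0.1282, tall top 0.1373). Next, the knob.

Run:
```python
from h import *
R=np.array([[.9709,.2393],[-.2393,.9709]]);q=np.array([.6356,-.0286])
for n in('w2','w4','w5'):
    v=V(n);C=v.cloud();Z=C[...,2];m=(Z>.1545)&(Z<.159)&(np.hypot(C[...,0]-.658,C[...,1]+.105)<.013)
    if m.sum()>5: print(n,m.sum(),cv2.minEnclosingCircle(C[m][:,:2].astype(np.float32)),np.median(Z[m]),C[m][:,:2].mean(0),(C[m][:,:2].mean(0)-q)@R)
```

```text
w2 183 ((0.6566503643989563, -0.104398712515831), 0.0055298274382948875) 0.15697638085773963 [ 0.6574 -0.1044] [ 0.0393 -0.0683]
w4 613 ((0.6575962901115417, -0.10490748286247253), 0.0059584095142781734) 0.15705884306973228 [ 0.6576 -0.1052] [ 0.0397 -0.0691]
w5 498 ((0.6565364599227905, -0.10454419255256653), 0.00588537473231554) 0.15704766595406985 [ 0.6576 -0.1051] [ 0.0397 -0.069 ]
```

```bash
python3 -m creep '[[0.1,0.006,0.012,0,0,0,-0.3],[0.1885,0.011,0.012,0,0,0,-0.3],[0.1885,0.011,0.012,0,0,0,-0.3],[0.1885,0.011,0.012,0,0,0,-0.3],[0.1885,0.011,0.012,0,0,0,-0.3],[0.1885,0.011,0.012,0,0,0,-0.3],[0.1885,0.011,0.012,0,0,0,-0.3],[0.1885,0.011,0.012,0,0,0,-0.3]]' 8
```

```text
t: 11.65
eef_pos: [0.6568, -0.1046, 0.1969]
orientation: [[0.971, -0.24, -0.0], [-0.24, -0.971, -0.0], [-0.0, 0.0, -1.0]]
ft_force: [-1.0, 0.4, -0.6]
opening: 0.0306
gripper_force: 0.0
```

```bash
python3 -m creep '[[0,0,-0.05,0,0,0,-0.3],[0,0,-0.096,0,0,0,-0.3],[0,0,-0.096,0,0,0,-0.3],[0,0,-0.096,0,0,0,-1],[0,0,-0.096,0,0,0,-1],[0,0,-0.096,0,0,0,-1],[0,0,-0.096,0,0,0,-1],[0,0,-0.096,0,0,0,-1]]' 8; python3 -c "
import numpy as np
p=np.array([.6135,-.0917]);R=np.array([[.9709,.2393],[-.2393,.9709]])
k0=np.array([.6570,-.1046])
for a in np.linspace(1.525,0,9):
  print(a,((p+R@(0.046*np.array([np.sin(a),-np.cos(a)]))-k0)/.4).round(4))"
```

```text
t: 12.45
eef_pos: [0.658, -0.1048, 0.1594]
orientation: [[0.971, -0.239, 0.002], [-0.239, -0.971, -0.001], [0.002, 0.0, -1.0]]
ft_force: [0.7, -0.5, 3.9]
opening: 0.0115
gripper_force: 8.0
1.525 [ 0.0015 -0.0004]
1.3343749999999999 [-0.0066 -0.0207]
1.1437499999999998 [-0.0185 -0.039 ]
0.953125 [-0.0337 -0.0548]
0.7625 [-0.0515 -0.0675]
0.5718749999999999 [-0.0715 -0.0765]
0.3812500000000001 [-0.0927 -0.0816]
0.19062500000000004 [-0.1146 -0.0826]
0.0 [-0.1363 -0.0794]
```

```bash
python3 -m creep '[[-0.008,-0.021,0.005,0,0,0,-1],[-0.020,-0.039,0.005,0,0,0,-1],[-0.035,-0.055,0.005,0,0,0,-1],[-0.053,-0.068,0.005,0,0,0,-1],[-0.073,-0.077,0.005,0,0,0,-1],[-0.094,-0.082,0.005,0,0,0,-1],[-0.116,-0.083,0.005,0,0,0,-1],[-0.138,-0.080,0.005,0,0,0,-1]]' 8;  python3 -m creep '[[-0.003,0,0,0,0,0,-1],[-0.006,0.001,0,0,0,0,-1],[-0.009,0.002,0,0,0,0,-1],[-0.009,0.002,0,0,0,0,-1],[-0.009,0.002,0,0,0,0,-1],[-0.009,0.002,0,0,0,0,-1],[-0.009,0.002,0,0,0,0,-1],[-0.009,0.002,0,0,0,0,-1]]' 8; python3 -c "
from h import *
o=robot.get_obs();P=o['eef_pos'];print(P,o['ft_force'])
R=np.array([[.9709,.2393],[-.2393,.9709]]);d=R.T@(P[:2]-[.6135,-.0917]);print(d,np.arctan2(d[0],-d[1]))"
```

```text
t: 13.25
eef_pos: [0.6018, -0.1363, 0.1605]
orientation: [[0.971, -0.239, 0.001], [-0.239, -0.971, 0.0], [0.001, -0.0, -1.0]]
ft_force: [11.3, 1.0, -3.4]
opening: 0.0111
gripper_force: 8.0
t: 14.05
eef_pos: [0.6011, -0.1361, 0.1608]
orientation: [[0.971, -0.238, 0.007], [-0.238, -0.971, -0.002], [0.007, 0.0, -1.0]]
ft_force: [9.5, -0.9, -6.7]
opening: 0.0113
gripper_force: 8.0
[ 0.6011 -0.1361  0.1608] [ 9.4962 -0.9028 -6.7317]
[-0.0014 -0.046 ] -0.02991286913313317
```

Force rose against the stop with the knob at a ≈ 0, so I'll release, lift and verify.

```bash
python3 -m creep '[[0.006,-0.001,0,0,0,0,-1],[0.006,-0.001,0,0,0,0,-0.3],[0.006,-0.001,0,0,0,0,-0.3],[0.006,-0.001,0,0,0,0,-0.3],[0.006,-0.001,0.05,0,0,0,-0.3],[0.006,-0.001,0.15,0,0,0,-0.3],[-0.05,0.1,0.25,0,0,0,0.6],[-0.1,0.2,0.25,0,0,0,1]]' 8
python3 - <<'E'
from h import *
snap('wrist','w6');v=V('w6');C=v.cloud();Z=C[...,2]
p=np.array([.6135,-.0917]);R=np.array([[.9709,.2393],[-.2393,.9709]])
m=(Z>.153)&(Z<.160)&(np.hypot(C[...,0]-.602,C[...,1]+.136)<.03)
if m.sum():
    k=C[m][:,:2].mean(0);d=R.T@(k-p);print(m.sum(),k,d,np.arctan2(d[0],-d[1]))
cv2.imwrite('pics/w6c.png',cv2.resize(v.im[:,160:,::-1][:300],None,fx=1.6,fy=1.6))
print(robot.get_obs()['eef_pos'])
E
```

```text
t: 14.85
eef_pos: [0.5617, -0.0614, 0.2634]
orientation: [[0.97, -0.245, 0.008], [-0.245, -0.97, -0.003], [0.008, 0.001, -1.0]]
ft_force: [-0.3, 1.4, -0.5]
opening: 0.0449
gripper_force: 0.0
242 [ 0.6029 -0.1355] [ 0.0001 -0.045 ] 0.003215531168117207
[ 0.5564 -0.0492  0.2623]
```

View pics/w6c.png

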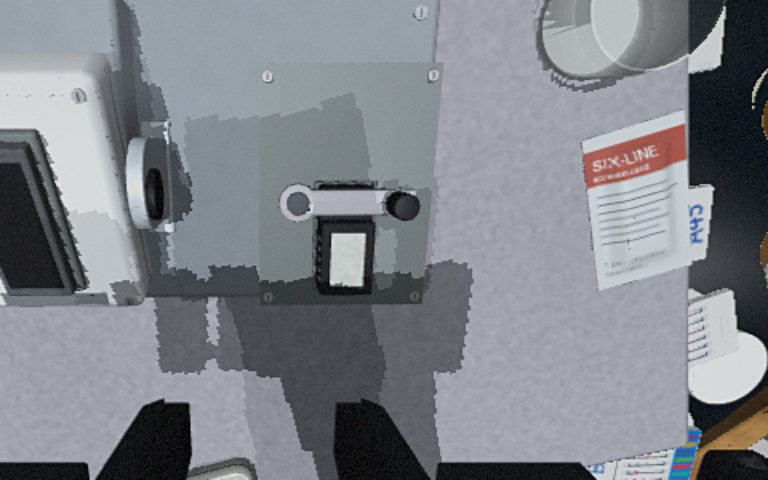

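The lever lies across the shoulder, pivot (297,203) to knob (402,206) in the crop, angle ≈ 0.003. Nothing else has moved. On to the cassette.

```bash
python3 -m creep '[[-0.09,0.1,0.02,0,0,0.04,1],[-0.15,0.2,0.02,0,0,0.08,1],[-0.2,0.31,0.02,0,0,0.13,1],[-0.25,0.42,0.02,0,0,0.13,1],[-0.28,0.515,0.02,0,0,0.13,1],[-0.28,0.515,0.02,0,0,0.13,1],[-0.28,0.515,0.02,0,0,0.13,1],[-0.28,0.515,0.02,0,0,0.13,1]]'
python3 - <<'E'
from h import *
snap('wrist','w7');v=V('w7');C=v.cloud();Z=C[...,2]
m=(Z>.0875)&(Z<.0935)&(abs(C[...,0]-.435)<.08)&(abs(C[...,1]-.155)<.06)
k,l,st,_=cv2.connectedComponentsWithStats(m.astype(np.uint8));i=1+st[1:,4].argmax()
q=C[l==i];print(st[i],cv2.minAreaRect(q[:,:2].astype(np.float32)),np.median(q[:,2]))
g=cv2.cvtColor(v.im,cv2.COLOR_RGB2HSV);roi=np.zeros(Z.shape,np.uint8);x,y,w,h=st[i][:4];roi[max(0,y-6):y+h+6,max(0,x-6):x+w+6]=1
print(g[y+h//2,x+w//2],g[y-5,x-5])
print(robot.get_obs()['eef_pos'])
E
```

```text
t: 15.7
eef_pos: [0.4482, 0.1454, 0.2678]
orientation: [[0.994, -0.108, -0.0], [-0.108, -0.994, -0.001], [-0.0, 0.001, -1.0]]
ft_force: [-0.6, -0.2, 0.6]
opening: 0.0883
gripper_force: 0.0
[ 290  149   51   89 4283] ((0.4353148341178894, 0.15506860613822937), (0.04699962958693504, 0.08895048499107361), 83.38847351074219) 0.09062715559236356
[ 98  14 149] [115  18 154]
[0.4484 0.1452 0.2678]
```

```bash
python3 -m creep '[[-0.033,0.0245,-0.1,0,0,-0.007,1],[-0.033,0.0245,-0.2,0,0,-0.007,1],[-0.033,0.0245,-0.3,0,0,-0.007,1],[-0.033,0.0245,-0.36,0,0,-0.007,1],[-0.033,0.0245,-0.37,0,0,-0.007,1],[-0.033,0.0245,-0.37,0,0,-0.007,0.6],[-0.033,0.0245,-0.37,0,0,-0.007,0.6],[-0.033,0.0245,-0.37,0,0,-0.007,0.6]]' 35
```

```text
t: 16.55
eef_pos: [0.4358, 0.157, 0.1212]
orientation: [[0.994, -0.113, 0.003], [-0.113, -0.994, 0.001], [0.002, -0.001, -1.0]]
ft_force: [-0.4, -0.5, 0.1]
opening: 0.0706
gripper_force: 0.0
```

```bash
python3 -m creep '[[-0.001,-0.004,-0.02,0,0,0,0.6],[-0.001,-0.004,-0.03,0,0,0,0.6],[-0.001,-0.004,-0.036,0,0,0,0.6],[-0.001,-0.004,-0.04,0,0,0,0.6],[-0.001,-0.004,-0.04,0,0,0,0.6],[-0.001,-0.004,-0.04,0,0,0,0.6],[-0.001,-0.004,-0.04,0,0,0,0.6],[-0.001,-0.004,-0.04,0,0,0,0.6]]' 35
```

```text
t: 17.35
eef_pos: [0.4342, 0.1553, 0.1044]
orientation: [[0.994, -0.112, 0.0], [-0.112, -0.994, 0.0], [0.0, -0.0, -1.0]]
ft_force: [-1.3, -0.7, 9.7]
opening: 0.0705
gripper_force: 4.7
```

```bash
python3 -m creep '[[0.002,0,0.003,0,0,0,0.6],[0.002,0,0.003,0,0,0,-1],[0.002,0,0.003,0,0,0,-1],[0.002,0,0.003,0,0,0,-1],[0.002,0,0.003,0,0,0,-1],[0.002,0,0.003,0,0,0,-1],[0.002,0,0.003,0,0,0,-1],[0.002,0,0.003,0,0,0,-1]]' 35
```

```text
t: 18.15
eef_pos: [0.4352, 0.1554, 0.105]
orientation: [[0.994, -0.112, -0.0], [-0.112, -0.994, -0.0], [-0.0, 0.0, -1.0]]
ft_force: [-0.2, -0.5, -0.3]
opening: 0.0459
gripper_force: 35.0
```

```bash
python3 -m creep '[[0,0,0.03,0,0,0,-1],[0,0,0.1,0,0,0,-1],[0,0,0.2,0,0,0,-1],[0,0,0.3,0,0,0,-1],[0,0,0.4,0,0,0,-1],[0,0,0.4,0,0,0,-1],[0,0,0.4,0,0,0,-1],[0,0,0.4,0,0,0,-1]]' 35
python3 - <<'E'
from h import *
snap('wrist','w8')
ps=-.2417;t=.4646
X=np.array([np.cos(ps)*np.cos(t),np.sin(ps)*np.cos(t),np.sin(t)]);Y=np.array([-np.sin(ps),np.cos(ps),0]);N=np.cross(X,Y)
B=np.stack([X,Y,N],1);o=np.array([.6378,.0212,.179])
q=np.array([.6356,-.0286,.085])
for n in('w2','top0'):
    v=V(n);C=v.cloud();L=(C-o)@B*1e3
    box=(abs(L[...,0])<70)&(abs(L[...,1])<60)
    for lo,hi,nm in((-1.8,1.8,'pad'),(-13.8,-10.5,'face'),(-7.5,-4.5,'collar')):
        m=box&(L[...,2]>lo)&(L[...,2]<hi)
        k,l,st,_=cv2.connectedComponentsWithStats(m.astype(np.uint8));i=1+st[1:,4].argmax()
        a=L[l==i];r=cv2.minAreaRect(a[:,:2].astype(np.float32));ce=(a[:,:2].min(0)+a[:,:2].max(0))/2
        W=o+B@np.r_[ce,np.median(a[:,2])]/1e3
        print(n,nm,len(a),a.min(0),a.max(0),r,'W',W,'reader y',(W-q)@Y*1e3)
# held cassette
v=V('w8');o8=robot.get_obs();print(o8['eef_pos'],o8['opening'])
E
```

```text
t: 18.95
eef_pos: [0.4343, 0.155, 0.264]
orientation: [[0.994, -0.112, -0.002], [-0.112, -0.994, -0.001], [-0.002, 0.001, -1.0]]
ft_force: [-0.2, 0.5, -0.3]
opening: 0.0464
gripper_force: 35.0
w2 pad 3064 [-38.3937 -14.3577  -1.7927] [32.747  15.7116  1.7869] ((-2.8474273681640625, 0.6782627105712891), (30.06917953491211, 71.1206283569336), 89.83185577392578) W [0.6355 0.0225 0.1777] reader y 49.555936153074065
w2 face 7811 [-57.1346 -39.8569 -13.7977] [ 52.0205  40.8395 -10.5118] ((-2.6154098510742188, 0.5916213989257812), (80.57505798339844, 109.11067199707031), 89.77263641357422) W [0.641  0.0209 0.1669] reader y 49.37031262839849
w2 collar 624 [-41.1746 -17.284   -7.4901] [35.309  18.4913 -4.5144] ((3.029460906982422, -12.595893859863281), (82.26819610595703, 32.98590850830078), 25.069616317749023) W [0.6382 0.0217 0.1719] reader y 49.48268640889038
top0 pad 365 [-38.0127 -14.1373  -1.7784] [31.4822 16.7043  1.7899] ((-3.2386322021484375, 1.2599687576293945), (30.766658782958984, 69.62557220458984), 89.63700866699219) W [0.6353 0.0231 0.1775] reader y 50.16249344600414
top0 face 872 [-57.6596 -40.2496 -13.794 ] [ 51.4116  41.4026 -10.5009] ((-3.1156654357910156, 0.5415916442871094), (109.04972839355469, 81.63616943359375), 0.05499894917011261) W [0.6406 0.0211 0.1666] reader y 49.45551625190752
top0 collar 17 [ 30.4569 -10.2696  -7.1806] [33.8894 14.013  -5.1004] ((32.10002136230469, 1.862318992614746), (3.3693654537200928, 24.293874740600586), 0.49432653188705444) W [0.669  0.0154 0.1876] reader y 50.750692311318815
[0.4342 0.155  0.2637] 0.045940790950250734
```

```bash
cat >> h.py <<'E'
from scipy.spatial.transform import Rotation as Ro
ps=-.2417;t=.4646
X=np.array([np.cos(ps)*np.cos(t),np.sin(ps)*np.cos(t),np.sin(t)]);Y=np.array([-np.sin(ps),np.cos(ps),0]);N=np.cross(X,Y)
B=np.stack([X,Y,N],1);W=np.array([.6355,.0225,.1777]);Rt=np.stack([X,-Y,-N],1)
def todo(h):
    o=robot.get_obs();P=o['eef_pos'];R=o['orientation']
    print('h',h,'shift',((W+h*N-P)/.4).round(4),'turn',(Ro.from_matrix(Rt@R.T).as_rotvec()/np.radians(60)).round(4),'now',B.T@(P-W)*1e3,'F',B.T@o['ft_force'],o['ft_torque'],o['joint_positions'],o['opening'])
E
python3 - <<'E'
from h import *
todo(.08);print('N',N/.4)
v=V('w8');C=v.cloud();Z=C[...,2]
m=(Z>.235)&(Z<.262)&(abs(C[...,0]-.46)<.06)&(abs(C[...,1]-.155)<.03)
P=C[m];print(m.sum(),np.median(Z[m]))
I=m&(abs(Z-np.median(Z[m]))<.002);P=C[I];a=P.mean(0);n=np.linalg.svd(P-a)[2][2];print(n,cv2.minAreaRect(P[:,:2].astype(np.float32)),P[:,0].max())
E
```

```text
h 0.08 shift [ 0.4162 -0.3098 -0.0362] turn [-0.0771 -0.4399 -0.1206] now [-164.5339   80.4588  178.6766] F [-0.1656 -1.0177 -0.0771] [ 0.0431 -0.0033 -0.0199] [-0.488   0.473   0.0675  2.0397 -0.0519  0.6338 -2.0694] 0.045940790950250734
N [-1.0876  0.2681  2.235 ]
15142 0.24971007147817498
[0.0031 0.0013 1.    ] ((0.43963226675987244, 0.15536753833293915), (0.060387786477804184, 0.07940580695867538), 84.66349029541016) 0.4809434075946535
```

```bash
python3 -m creep '[[0.08,-0.06,0.02,-0.01,-0.05,-0.02,-1],[0.16,-0.12,0.02,-0.02,-0.12,-0.04,-1],[0.24,-0.18,0.01,-0.035,-0.2,-0.06,-1],[0.32,-0.24,0,-0.05,-0.29,-0.09,-1],[0.39,-0.29,-0.02,-0.065,-0.37,-0.11,-1],[0.416,-0.31,-0.036,-0.077,-0.44,-0.12,-1],[0.416,-0.31,-0.036,-0.077,-0.44,-0.12,-1],[0.416,-0.31,-0.036,-0.077,-0.44,-0.12,-1]]' 35; python3 -c "
from h import *
todo(.03)"
```

```text
t: 19.8
eef_pos: [0.6004, 0.0318, 0.2491]
orientation: [[0.869, -0.237, 0.434], [-0.212, -0.971, -0.106], [0.447, 0.0, -0.895]]
ft_force: [-0.9, -0.4, 0.2]
opening: 0.0461
gripper_force: 35.0
h 0.03 shift [ 0.055  -0.0153 -0.1116] turn [-0.     -0.0015 -0.0021] now [-0.4116  0.6807 80.1261] F [-0.6169 -0.5882  0.5372] [ 0.1416  0.407  -0.0453] [-0.4485  0.5878  0.338   2.077   0.101   0.0805 -2.113 ] 0.046135048178644146
```

```bash
python3 -m creep '[[0.01,-0.003,-0.02,0,-0.001,-0.002,-1],[0.025,-0.007,-0.05,0,-0.001,-0.002,-1],[0.04,-0.011,-0.08,0,-0.001,-0.002,-1],[0.055,-0.0153,-0.1116,0,-0.001,-0.002,-1],[0.055,-0.0153,-0.1116,0,-0.001,-0.002,-1],[0.055,-0.0153,-0.1116,0,-0.001,-0.002,-1],[0.055,-0.0153,-0.1116,0,-0.001,-0.002,-1],[0.055,-0.0153,-0.1116,0,-0.001,-0.002,-1]]' 35; python3 -c "
from h import *
todo(.021);snap('wrist','w9');snap('side','s9')
v=V('w9');C=v.cloud();L=(C-W)@B*1e3
m=(abs(L[...,0])<70)&(abs(L[...,1])<35)&(abs(L[...,2]-15.5)<4)
k,l,st,_=cv2.connectedComponentsWithStats(m.astype(np.uint8));i=1+st[1:,4].argmax();q=L[l==i]
print(len(q),q.min(0),q.max(0),np.median(q,0))
top=q[(abs(q[:,2]-np.median(q[:,2]))<1)]
A=np.c_[top[:,:2],np.ones(len(top))];print('plane slopes',np.linalg.lstsq(A,top[:,2],rcond=None)[0],cv2.minAreaRect(top[:,:2].astype(np.float32)))
f=top[top[:,0]>20];print('far part y',f.min(0),f.max(0))
a=cv2.resize(v.im[60:360,160:480,::-1],(426,400));b=cv2.resize(V('s9').im[140:260,300:410,::-1],(367,400),interpolation=cv2.INTER_CUBIC);cv2.imwrite('pics/c9.png',np.hstack([a,b]))
"
```

```text
t: 20.6
eef_pos: [0.6274, 0.0262, 0.211]
orientation: [[0.869, -0.244, 0.43], [-0.219, -0.97, -0.108], [0.443, -0.0, -0.896]]
ft_force: [-0.6, -0.4, -0.1]
opening: 0.0459
gripper_force: 35.0
h 0.021 shift [-0.0026 -0.0036 -0.0363] turn [-0.0015 -0.0051  0.0048] now [ 7.0955  1.6447 33.6806] F [-0.4624 -0.5346  0.1702] [0.1653 0.4388 0.0087] [-0.3765  0.6732  0.2688  2.033   0.6436  0.0433 -2.6551] 0.04588973808017076
6795 [-24.2787 -32.6324  13.7307] [51.959  34.8765 19.4999] [27.0179  4.2282 19.0534]
plane slopes [-0.0025 -0.0006 19.0837] ((18.848407745361328, 1.4019851684570312), (73.48804473876953, 65.66838836669922), 12.909481048583984)
far part y [ 20.0085 -21.6807  18.0536] [51.959  25.3858 19.4999]
```

View pics/c9.png

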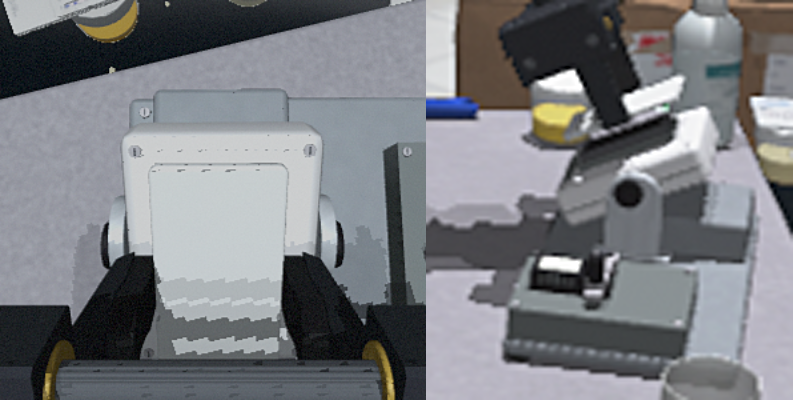

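The left crop shows the cassette held over the head, parallel to the pad (slopes < 0.003) and 7 mm too far up the slope. The side crop confirms strips-down and tilted. Joints 6 and 7 have hit their limits near a wrist singularity, so I'll back off and turn the cassette by half a turn, which is allowed, to free the wrist.

```bash
python3 -m creep '[[-0.02,0.005,0.05,0,0,0,-1],[-0.04,0.01,0.1,0.02,0.1,0,-1],[-0.06,0.015,0.15,0.05,0.2,0,-1],[-0.08,0.015,0.18,0.08,0.3,0,-1],[-0.08,0.015,0.18,0.106,0.431,0,-1],[-0.08,0.015,0.18,0.106,0.431,0,-1],[-0.08,0.015,0.18,0.106,0.431,0,-1],[-0.08,0.015,0.18,0.106,0.431,0,-1]]' 35; python3 -c "
from h import *
todo(.08)"
```

```text
t: 21.5
eef_pos: [0.594, 0.0327, 0.2817]
orientation: [[0.971, -0.24, -0.007], [-0.24, -0.971, -0.002], [-0.006, 0.004, -1.0]]
ft_force: [-0.3, 0.2, -1.2]
opening: 0.0463
gripper_force: 35.0
h 0.08 shift [ 0.0168 -0.004  -0.0813] turn [-0.104  -0.4372  0.0012] now [  8.388   -0.0418 112.1671] F [-0.8563  0.1389 -0.9651] [0.0871 0.0352 0.04  ] [ 0.1001  0.643  -0.4079  1.6182  0.2978  0.9499 -2.2242] 0.04631938832087316
```

```bash
for i in 1; do python3 -m creep '[[0,0,0,0,0,0.14,-1],[0,0,0,0,0,0.28,-1],[0,0,0,0,0,0.42,-1],[0,0,0,0,0,0.56,-1],[0,0,0,0,0,0.7,-1],[0,0,0,0,0,0.84,-1],[0,0,0,0,0,0.98,-1],[0,0,0,0,0,1,-1]]' 35; python3 -m creep '[[0,0,0,0,0,0.14,-1],[0,0,0,0,0,0.28,-1],[0,0,0,0,0,0.42,-1],[0,0,0,0,0,0.56,-1],[0,0,0,0,0,0.7,-1],[0,0,0,0,0,0.84,-1],[0,0,0,0,0,0.98,-1],[0,0,0,0,0,1,-1]]' 35; python3 -m creep '[[0,0,0,0,0,0.14,-1],[0,0,0,0,0,0.28,-1],[0,0,0,0,0,0.42,-1],[0,0,0,0,0,0.56,-1],[0,0,0,0,0,0.7,-1],[0,0,0,0,0,0.84,-1],[0,0,0,0,0,0.98,-1],[0,0,0,0,0,1,-1]]' 35; done; sed -i 's/^Rt=.*//; s/Rt=np.stack(\[X,-Y,-N\],1)/Rt=np.stack([-X,Y,-N],1)/' h.py; python3 -c "
from h import *
todo(.08)"
```

```text
t: 22.3
eef_pos: [0.594, 0.0332, 0.2822]
orientation: [[0.691, 0.723, -0.003], [0.723, -0.691, -0.007], [-0.007, 0.003, -1.0]]
ft_force: [0.3, -0.1, -0.4]
opening: 0.0461
gripper_force: 35.0
t: 23.1
eef_pos: [0.5945, 0.0328, 0.2822]
orientation: [[-0.278, 0.961, 0.003], [0.961, 0.278, -0.006], [-0.006, 0.002, -1.0]]
ft_force: [1.4, 0.3, 0.2]
opening: 0.0462
gripper_force: 35.0
t: 23.9
eef_pos: [0.5949, 0.0327, 0.2823]
orientation: [[-0.97, 0.242, 0.006], [0.242, 0.97, 0.001], [-0.005, 0.002, -1.0]]
ft_force: [0.2, -0.7, -0.6]
opening: 0.0459
gripper_force: 35.0
h 0.08 shift [ 0.0145 -0.004  -0.0827] turn [-0.1072 -0.4254  0.0019] now [  9.442    0.1466 112.2641] F [ 0.0333 -0.6508 -0.6851] [ 0.0515 -0.1525 -0.0041] [ 0.4661  0.8762 -1.2212  1.6073  0.8574  1.2765  0.4216] 0.045871794591284536
```

```bash
python3 -m creep '[[0,0,0,-0.02,-0.08,0,-1],[0,0,0,-0.04,-0.16,0,-1],[0,0,0,-0.06,-0.24,0,-1],[0.005,0,-0.02,-0.08,-0.32,0,-1],[0.01,-0.002,-0.05,-0.1,-0.39,0,-1],[0.0145,-0.004,-0.083,-0.107,-0.425,0.002,-1],[0.0145,-0.004,-0.083,-0.107,-0.425,0.002,-1],[0.0145,-0.004,-0.083,-0.107,-0.425,0.002,-1]]' 35; python3 -c "
from h import *
todo(.03)"
```

```text
t: 24.7
eef_pos: [0.601, 0.0309, 0.2499]
orientation: [[-0.868, 0.24, 0.434], [0.215, 0.971, -0.107], [-0.447, 0.001, -0.894]]
ft_force: [0.3, 0.1, 0.2]
opening: 0.0463
gripper_force: 35.0
h 0.03 shift [ 0.0536 -0.0129 -0.1135] turn [-0.0009 -0.0006  0.0005] now [ 0.6281 -0.1006 80.4611] F [0.2869 0.1225 0.0401] [ 0.1123  0.2599 -0.0423] [ 0.3913  0.7577 -1.0601  2.0347  1.4712  0.9069 -0.2143] 0.04625158995826157
```

Wrist now well off its limits. Descend to h = 0.03.

```bash
python3 -m creep '[[0.01,-0.003,-0.02,0,0,0,-1],[0.02,-0.005,-0.045,0,0,0,-1],[0.03,-0.008,-0.07,0,0,0,-1],[0.042,-0.01,-0.09,0,0,0,-1],[0.0536,-0.013,-0.1135,0,0,0,-1],[0.0536,-0.013,-0.1135,0,0,0,-1],[0.0536,-0.013,-0.1135,0,0,0,-1],[0.0536,-0.013,-0.1135,0,0,0,-1]]' 35; python3 -c "
from h import *
todo(.022);print(todo(.0165))"
```

```text
t: 25.5
eef_pos: [0.6226, 0.0257, 0.2047]
orientation: [[-0.868, 0.238, 0.436], [0.213, 0.971, -0.106], [-0.448, 0.001, -0.894]]
ft_force: [0.4, 0.0, 0.0]
opening: 0.0462
gripper_force: 35.0
h 0.022 shift [ 0.0083 -0.0022 -0.0182] turn [-0.0004  0.0006 -0.0018] now [ 0.1949  0.048  30.0543] F [ 0.3686  0.1166 -0.1783] [0.1934 0.3095 0.0313] [ 0.3691  0.851  -1.0133  2.0196  1.5878  0.9081 -0.272 ] 0.04618890686378132
h 0.0165 shift [ 0.0143 -0.0036 -0.0305] turn [-0.0004  0.0006 -0.0018] now [ 0.1949  0.048  30.0543] F [ 0.3686  0.1166 -0.1783] [0.1934 0.3095 0.0313] [ 0.3691  0.851  -1.0133  2.0196  1.5878  0.9081 -0.272 ] 0.04618890686378132
None
```

```bash
python3 -m creep '[[0.003,-0.001,-0.006,0,0,0,-1],[0.006,-0.0015,-0.012,0,0,0,-1],[0.0083,-0.002,-0.0182,0,0,0,-1],[0.0094,-0.0023,-0.0204,0,0,0,-1],[0.0105,-0.0026,-0.0227,0,0,0,-1],[0.0105,-0.0026,-0.0227,0,0,0,-1],[0.0105,-0.0026,-0.0227,0,0,0,-1],[0.0105,-0.0026,-0.0227,0,0,0,-1]]' 35; python3 -c "
from h import *
todo(.0165)"
```

```text
t: 26.3
eef_pos: [0.6268, 0.0244, 0.1953]
orientation: [[-0.868, 0.238, 0.435], [0.213, 0.971, -0.107], [-0.448, 0.0, -0.894]]
ft_force: [0.9, -0.1, 1.0]
opening: 0.0458
gripper_force: 35.0
h 0.0165 shift [ 0.0038 -0.0003 -0.0072] turn [-0.0001  0.0003 -0.0014] now [-0.0541 -0.2561 19.7411] F [1.2593 0.1743 0.4424] [ 0.0965  0.2708 -0.0605] [ 0.3655  0.8698 -1.0041  2.0148  1.6094  0.9088 -0.2815] 0.04576203753210495
```

```bash
python3 -m creep '[[0.0005,0,-0.0011,0,0,0,-1],[0.0011,0,-0.0022,0,0,0,-1],[0.0016,0,-0.0034,0,0,0,-1],[0.0016,0,-0.0034,0,0,0,-1],[0.0016,0,-0.0034,0,0,0,-1],[0.0016,0,-0.0034,0,0,0,-1],[0.0016,0,-0.0034,0,0,0,-1],[0.0016,0,-0.0034,0,0,0,-1]]' 35; python3 -c "
from h import *
todo(.0165)"
```

```text
t: 27.1
eef_pos: [0.6275, 0.0243, 0.194]
orientation: [[-0.868, 0.238, 0.436], [0.213, 0.971, -0.107], [-0.448, 0.0, -0.894]]
ft_force: [-1.6, 0.3, 2.7]
opening: 0.0462
gripper_force: 35.0
h 0.0165 shift [ 0.0021 -0.0001 -0.0038] turn [ 0.0001  0.0004 -0.0013] now [-0.0382 -0.1593 18.2286] F [-0.2788 -0.1319  3.1176] [-0.0799  0.2847 -0.1263] [ 0.3647  0.8726 -1.0027  2.0139  1.6125  0.9092 -0.283 ] 0.04623269956051705
```

```bash
python3 -m creep '[[0.0005,0,-0.0011,0,0,0,-1],[0.0011,0,-0.0022,0,0,0,-1],[0.0013,0,-0.0027,0,0,0,-1],[0.0013,0,-0.0027,0,0,0,-1],[0.0013,0,-0.0027,0,0,0,-1],[0.0013,0,-0.0027,0,0,0,-1],[0.0013,0,-0.0027,0,0,0,-1],[0.0013,0,-0.0027,0,0,0,-1]]' 35; python3 -c "
from h import *
todo(.0165)
F=[]
for i in range(6):
  snap('wrist','wa%d'%i);o=robot.get_obs();F.append(B.T@o['ft_force'])
print(np.mean(F,0),np.std(F,0))
def gap(n):
  v=V(n);C=v.cloud();L=(C-W)@B*1e3
  m=(abs(L[...,1])<20)&(L[...,0]>20)&(L[...,0]<43);a=L[m][:,2];a=a[abs(a-4)<6]
  m2=(abs(abs(L[...,1])-33)<4)&(L[...,0]>15)&(L[...,0]<48);b=L[m2][:,2];b=b[abs(b+12)<5]
  s=L[m];s=s[abs(s[:,2]-np.median(a))<1.5];print('slopes',np.linalg.lstsq(np.c_[s[:,:2],np.ones(len(s))],s[:,2],rcond=None)[0])
  print(n,len(a),np.median(a),len(b),np.median(b),'top above face',np.median(a)-np.median(b))
gap('wa0');gap('wa5')
"
```

```text
t: 27.9
eef_pos: [0.628, 0.0242, 0.1928]
orientation: [[-0.868, 0.238, 0.435], [0.213, 0.971, -0.107], [-0.448, -0.0, -0.894]]
ft_force: [-1.6, -2.2, 4.4]
opening: 0.0461
gripper_force: 35.0
h 0.0165 shift [ 0.0008  0.0003 -0.001 ] turn [ 0.0002  0.0003 -0.0011] now [-0.0814 -0.1881 16.9803] F [ 1.0783 -2.5164  4.3462] [-0.2906  0.1661 -0.2201] [ 0.3641  0.8749 -1.0016  2.0132  1.6149  0.9095 -0.2842] 0.04606259238537605
[ 0.7825 -2.5282  4.8393] [0.3873 0.6384 0.4419]
slopes [-0.0105 -0.0009  3.0459]
wa0 1703 2.7793575206659336 224 -12.283969388404733 top above face 15.063326909070668
slopes [-0.0082  0.0001  2.9785]
wa5 1714 2.7683708293201947 226 -12.245686179214788 top above face 15.014057008534984
```

```bash
python3 -m creep '[[0.0005,0,-0.001,0,0,0,-1],[0.0011,0,-0.0022,0,0,0,-1],[0.0011,0,-0.0023,0,0,0,-1],[0.0011,0,-0.0023,0,0,0,-1],[0.0011,0,-0.0023,0,0,0,-1],[0.0011,0,-0.0023,0,0,0,-1],[0.0011,0,-0.0023,0,0,0,-1],[0.0011,0,-0.0023,0,0,0,-1]]' 35; python3 -c "
from h import *
todo(.0165)
F=[]
for i in range(6):
  snap('wrist','wb%d'%i);o=robot.get_obs();F.append(B.T@o['ft_force'])
print(np.mean(F,0),np.std(F,0))
def gap(n):
  v=V(n);C=v.cloud();L=(C-W)@B*1e3
  m=(abs(L[...,1])<20)&(L[...,0]>20)&(L[...,0]<43);a=L[m][:,2];a=a[abs(a-4)<6]
  m2=(abs(abs(L[...,1])-33)<4)&(L[...,0]>15)&(L[...,0]<48);b=L[m2][:,2];b=b[abs(b+12)<5]
  q=L[m2];q=q[abs(q[:,2]+12)<2];print('face slopes',np.linalg.lstsq(np.c_[q[:,:2],np.ones(len(q))],q[:,2],rcond=None)[0])
  s=L[m];s=s[abs(s[:,2]-np.median(a))<1.5];print('slopes',np.linalg.lstsq(np.c_[s[:,:2],np.ones(len(s))],s[:,2],rcond=None)[0])
  print(n,'top above face',np.median(a)-np.median(b))
gap('wb0');gap('wb5')
snap('side','sb');snap('top','tb')
v=V('tb');C=v.cloud();L=(C-W)@B*1e3
for a,b in(((abs(L[...,2]-2)<2)&(abs(L[...,0])<60)&(abs(L[...,1])<35),'cass'),((abs(L[...,2]+12.2)<1.5)&(abs(L[...,0])<60)&(abs(L[...,1])<45),'face')):
  k,l,st,_=cv2.connectedComponentsWithStats(a.astype(np.uint8));i=1+st[1:,4].argmax();q=L[l==i];print(b,len(q),q.min(0),q.max(0),np.median(q,0))
t0=V('top0');x=cv2.resize(t0.im[90:290,170:480,::-1],(400,258));y=cv2.resize(v.im[90:290,170:480,::-1],(400,258));z=cv2.resize(V('sb').im[140:270,260:420,::-1],(400,325),interpolation=cv2.INTER_CUBIC);w=cv2.resize(V('wb5').im[60:320,160:480,::-1],(400,325))
cv2.imwrite('pics/fin.png',np.vstack([np.hstack([x,y]),np.hstack([z,w])]))
"
```

```text
t: 29.0
eef_pos: [0.6284, 0.0241, 0.192]
orientation: [[-0.868, 0.238, 0.436], [0.213, 0.971, -0.107], [-0.449, -0.0, -0.894]]
ft_force: [-1.9, -2.6, 5.6]
opening: 0.0457
gripper_force: 35.0
h 0.0165 shift [-0.0003  0.0004  0.0012] turn [ 0.0005  0.0004 -0.001 ] now [-0.0619 -0.143  16.0062] F [ 1.4279 -2.993   5.5083] [-0.4195  0.1958 -0.3171] [ 0.3636  0.8767 -1.0007  2.0126  1.617   0.9098 -0.2851] 0.04569532061367396
[ 1.2914 -3.2966  5.9614] [0.2491 0.495  0.4495]
face slopes [ -0.0183   0.0003 -11.4635]
slopes [-0.0084  0.0003  2.033 ]
wb0 top above face 14.026271836053033
face slopes [ -0.0353   0.0001 -10.793 ]
slopes [-0.0034 -0.0015  1.8676]
wb5 top above face 14.006889595964171
cass 308 [  8.7328 -23.3037   0.0115] [43.8948 23.5001  3.9797] [26.8967 -0.4689  1.8384]
face 279 [  6.2478 -40.3783 -13.6816] [ 54.7461  39.5067 -10.7219] [ 41.8503   5.4742 -12.4175]
```

View pics/fin.png

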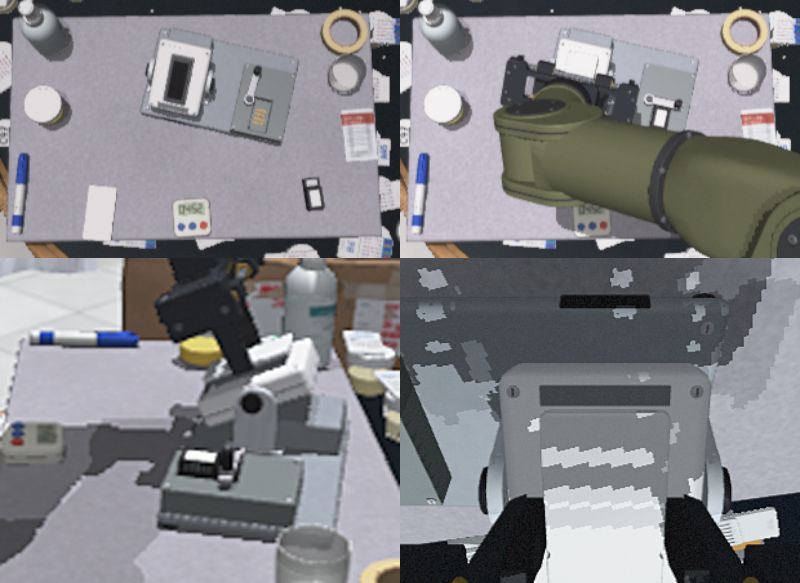

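The final composite shows the cassette flush on the platen, the lever shut and the bystanders where they were. Camera (3.1 mm) and force (6.0 N, so about 3 mm) agree on the press depth.

```bash
python3 -c "
from rig import robot
print(robot.job_done())"
```

```text
the job is handed in; nothing more can be done
None
```

The job is handed in at about 30 s of the 72 s allowed: module seated, lever shut, and the cassette held strips-down and flush on the platen, pressed in about 3 mm, with the head's tilt unchanged and the bystanders where they stood.

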